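# Put the block plane away in its drawer

## Robot

A 6-joint arm with a two-finger parallel gripper is mounted at the origin on the work surface. World frame = base frame: x ahead of the robot, y to its left, z up, the work surface at z = 0. Lengths are in m, angles in degrees, forces in N, time in s.
With the tool pointing down it reaches from about 0.35 to 0.875 m from the base axis. Payload 4.2 kg.
Tool frame: the origin (TCP) lies midway between the tips of the shut fingers; the grasp point (between the pads) lies r.grasp_offset behind it (r.grasp_offset is the distance from the TCP to the grasp point, in m); z points along the fingers, y is the direction in which the jaws open and shut (so a half turn about z gives the same grasp; the last joint's range is limited). The gripper opens to 87 mm and grips with 3 to 60 N. Pads are 19 mm wide; open, the fingers measure 117 mm over their backs; the gripper's body (75 mm by 190 mm) begins 51 mm behind the grasp point.
Start: joints at [85.52, 22.042, 0.453, 0, -68.411, -14.817], TCP at [0.207, 0.59, 0.223] pointing down, gripper open.
Joint ranges: [-179.83, 179.83], [-69.29, 118.12], [-61.27, 80.66], [-181.25, 117.63], [-171.15, -9.14], [-177.46, 177.46]. Speed limits (degrees/s): [159.86, 159.86, 180, 180, 180, 180].

## Interface

Orientations are given as a 3x3 rotation matrix whose columns are the frame's x, y, z axes.
In Python, from station import sense, optics, r gives the robot as it stands. The module is installed in compiled form; this text tells all that it offers.
- The arm moves only by the tool servo_tool, never from a script. Its argument "deltas" is a list of rows, each an object with "slide": the shift along the tool's x, y, z in units of 25 mm (1.0 is 25 mm), a list of three; "spin": the turn about the tool's z in units of 8 degrees (1.0 is 8 degrees). A call has 1 to 10 rows; each row shifts and turns the pose as measured when the row begins, along the tool's axes as they then stand; what a row does not reach is not made up. A row lasts 1/10 s, in which the tool goes at most 50 mm and 8.59 degrees, less where a joint would pass 70% of its speed; a pose out of reach is approached as far as the arm can. A call is refused whole if a number of a shift passes 1 or a number of a turn 1, either way. A call with a gripper value outside its range is refused whole. "gripper" is the closure in counts, from 0 (fully open) to 255 (shut), set as the call begins (left out, the last holds). The fingers move at their own pace and stop on an object; the grip force is fixed at half the most. Time passes only in rows, so rows that do not move let the fingers close. It gives the time, the measured TCP pose, the force and the opening at its end, in the units of the state.
- sense(): the state, without advancing time (a new reading comes with each control period).
- optics.capture(name): name is "side" or "top" or "wrist"; returns a dict with "frame" (420x560x3 uint8, red, green, blue), "camera_matrix" (3x3 intrinsics, pixels), "eye" and "rotation" of the camera in the world. Camera axes: x right, y down, z forward; pixel columns grow to the right and rows downward; lengths in m; the calibration is good to about 2 mm. A picture is of the moment at which its call begins. There is no depth.
- r.finish_job(): hands the job in, once; it reports no verdict.
The state is a dict: "time_s": time; "joints": joint angles; "joint_velocities": joint speeds; "effort": joint torques, N m; "tcp_pos": TCP position; "ee_rot": TCP orientation; "wrist_force": force on the tool from outside, world axes, zero at the start; "moment": the same for the moment, N m; "gripper_width": opening from 0.0 (shut) to 1.0 (fully open).
Only numpy, scipy, OpenCV 4.12 (cv2) and the standard library are available. Lean on these libraries where they do the work, as an engineer would, in place of code of your own. Each camera call takes 0.05 s, during which the arm holds its last target.

## Task

Put the small block plane away: set it down gently (do not drop it) on its sole in the free left-hand part of the open drawer, lengthwise with its nose (the round wooden knob end) towards the back of the drawer, and let go of it. Then slide the drawer fully shut without slamming it, with the plane still lying that way inside. Leave the glue bottle, the wooden offcut and the try square where they are.

Things in the scene. Friction and masses are not known exactly. Their poses are not given: they have to be found in the camera images.
- plane: Small block plane on the bench: dark iron body, bright lever cap raised at the tail (47 mm high), round dark wooden knob at the nose (28 mm across, top at 39 mm). Sole 120 (x) by 44 mm (y). 0.3 to 0.65 kg. Origin: centre of the underside; +x to the nose, z up. Flat parallel sides 44 mm apart and 28 mm high run from x = -48 to +36 mm: grasp across y from above.
- plane_nose (a point): Point on the plane's underside at the tip of the nose, 60 mm from the plane's origin along its +x.
- unit_drawer0 (a joint): Opening d in m of the one drawer of a low grey unit fixed on the bench (280 deep, 260 wide, 92 mm high, front roughly to the robot): 0 shut, 0.197 fully out; starts at 0.16 to 0.18. 1 N friction, no latch. Inside 235 mm long, 218 wide; floor 22, side walls' tops 70, front panel's top 80, underside of the unit's top 80 mm above the bench. Only the front d - 6 mm of the inside is uncovered.
- unit_drawer0_handle (a point): Middle of the drawer's handle: a dark steel bar 11 mm thick and 120 mm long, level and parallel to the drawer's front, 35 mm out from the panel's outer face, 54 mm above the bench. Moves with the drawer.
- bay (a point): Point on the drawer's floor, 55 mm behind the front's outer face, in its free left part (left seen from the robot); moves with the drawer. +x to the drawer's back, +y to its left, z up. Free floor: x -34 to +201 mm, y -80 to +79 mm about it. Right of that a wooden oilstone box, 170 x 56 x 28 mm, is fixed in the drawer. Front panel: 15 mm thick, outer face at x = -55 mm; handle bar at x = -90 mm.
- glue: White glue bottle, 56 mm across, 150 mm high, standing; origin at the centre of its underside. Leave alone.
- offcut: Light wooden offcut, 110 x 70 x 30 mm, lying; origin at the centre of its underside. Leave alone.
- square: Try square lying flat: dark wooden stock 22 x 100 x 18 mm and steel blade 150 x 30 x 4 mm; origin between them near the blade's inner end, on the bench. Leave alone.

How it is judged:
By the outcome, as a careful person would: the job done as asked, in the order asked, and still so for the second after the job is handed in, with the robot touching nothing.
It also fails if it takes over 48 s, if anything falls off the work surface, if the arm or the gripper's body presses on something with over 40 N, if the wrist force passes 120 N, or if a joint passes its speed limit or range.

## Working session

There is one attempt and no reset: what is moved stays moved. The work goes in short steps, Python scripts to look and compute and a tool call to move; the robot and the scene stay as the last step left them, time stands still between calls to the robot, and variables do not carry over. Pictures are saved under pics/ and viewed, and the job is handed in when it is done.

Besides the shell and the picture viewer there is one more tool, called after "Emit:" by a JSON object that holds its "method" and its "body", one argument or row to a line. servo_tool: Moves the arm, as the interface text tells. Its arguments: {"type":"object","properties":{"deltas":{"type":"array"},"gripper":{"type":"number"}},"required":["deltas"]}

```bash
mkdir -p pics; cat > h.py <<'E'
import numpy as np, cv2, json
from station import sense, optics, r
def cap(n,f):
    c=optics.capture(n); cv2.imwrite('pics/'+f+'.png',c['frame'][:,:,::-1]); 
    np.savez('pics/'+f+'.npz',**{k:np.array(v) for k,v in c.items()}); return c
def load(f): return dict(np.load('pics/'+f+'.npz'))
def pix(c,u,v,z):
    d=c['rotation']@np.linalg.solve(c['camera_matrix'],[u,v,1.]); e=np.array(c['eye'])
    return e+d*(z-e[2])/d[2]
def proj(c,p):
    q=c['camera_matrix']@(np.array(c['rotation']).T@(np.array(p)-c['eye'])); return q[:2]/q[2]
def crop(f,x0,y0,x1,y1,s,o):
    i=cv2.imread('pics/'+f+'.png')[y0:y1,x0:x1]; cv2.imwrite('pics/'+o+'.png',cv2.resize(i,None,fx=s,fy=s,interpolation=cv2.INTER_CUBIC))
E
python3 - <<'E'
from h import *
s=sense(); print(s, r.grasp_offset)
for n in ['top','side','wrist']:
    c=cap(n,n+'0'); print(n,c['eye'],c['rotation'])
E
```

```text
{'time_s': 0.0, 'joints': array([ 8.55197806e+01,  2.20922777e+01,  3.79068683e-01, -2.98966494e-02,
       -6.84106310e+01, -1.48158929e+01]), 'joint_velocities': array([ 0.01924312,  0.05594067, -0.01574801,  0.02486954,  0.02874897,
        0.04809035]), 'effort': array([-6.13410907e-05, -3.90662706e+01,  1.87410951e+01,  4.21991006e+00,
        1.10538592e-02, -1.90944297e-04]), 'tcp_pos': array([0.20631654, 0.58932182, 0.22143642]), 'ee_rot': array([[ 9.43759767e-01, -3.30631329e-01, -6.52540845e-04],
       [-3.30631962e-01, -9.43757397e-01, -2.11686343e-03],
       [ 8.40611198e-05,  2.21356140e-03, -9.99997547e-01]]), 'wrist_force': array([-0.18080414, -0.23351446, -0.53242368]), 'moment': array([0.02237477, 0.02453389, 0.01835663]), 'gripper_width': 1.0009584354817536} 0.0187
top [ 0.29216115 -0.05913951  1.63418304] [[-0.0187201  -0.98160645  0.18999561]
 [-0.99977904  0.02019543  0.0058317 ]
 [-0.00956148 -0.18984446 -0.98176762]]
side [ 0.33390147 -0.90620252  0.87444175] [[ 0.95824745 -0.20074758  0.20362276]
 [-0.28571709 -0.64409584  0.70958177]
 [-0.01129425 -0.73813343 -0.67456022]]
wrist [0.26804101 0.56951172 0.38307693] [[-0.33003697 -0.91511693 -0.23159576]
 [-0.94396698  0.32031196  0.07953989]
 [ 0.0013946   0.24486985 -0.96955495]]
```

View pics/top0.png

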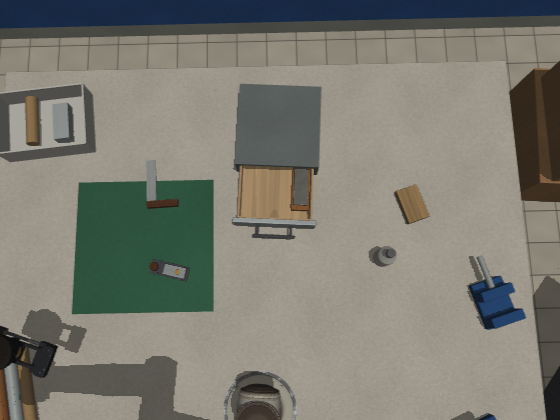

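View pics/side0.png

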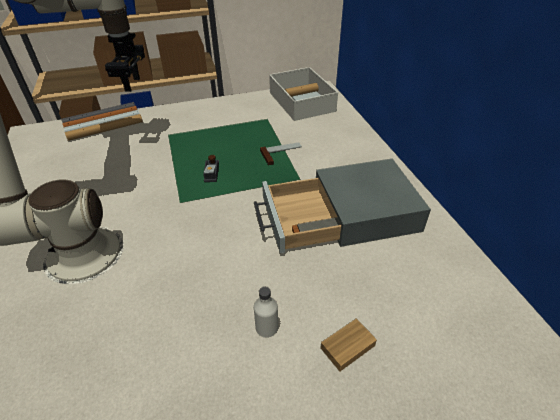

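View pics/wrist0.png

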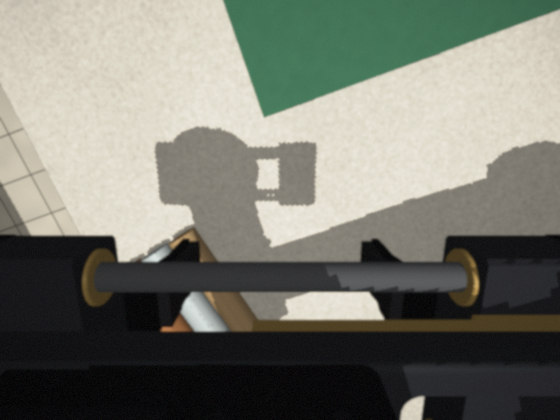

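The top view shows the plane at about (170,270) with its knob at (155,267). The drawer front is at about (275,222), with the stone box on the right at (301,187).

```bash
python3 - <<'E'
from h import *
crop('top0',135,245,205,295,10,'c1'); crop('top0',225,75,330,245,4.5/1.3,'c2'); crop('side0',190,145,230,190,12,'c3')
E
```

```text
(no output)
```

View pics/c1.png

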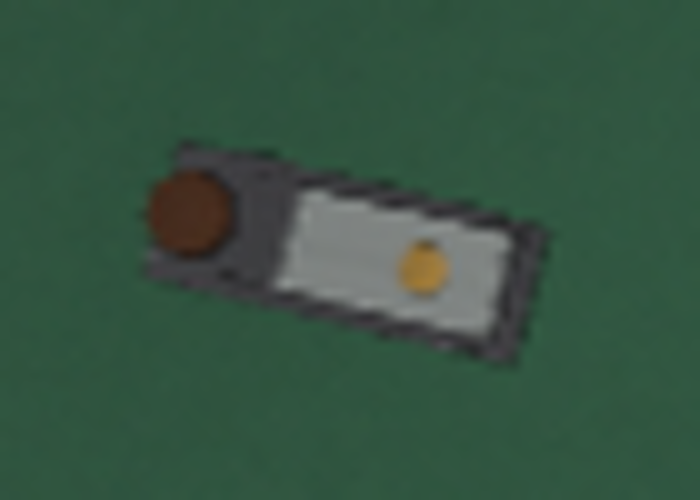

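View pics/c2.png

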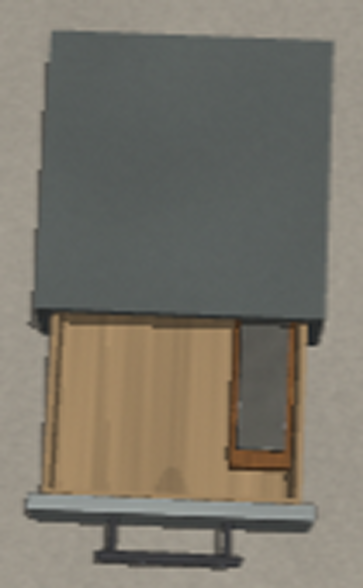

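View pics/c3.png

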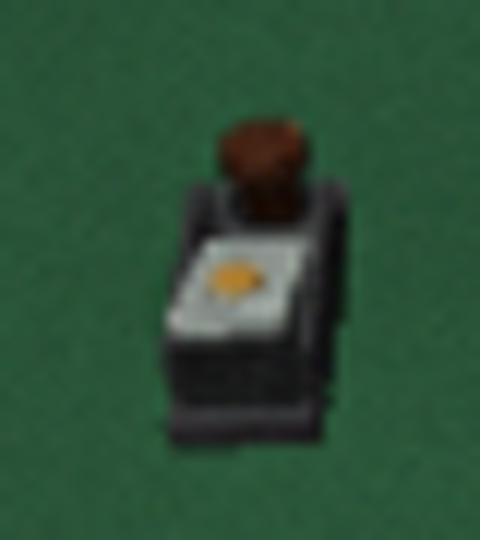

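```bash
python3 - <<'E'
from h import *
c=load('top0')
P=lambda x,y,z,o,s: pix(c,o[0]+x/s,o[1]+y/s,z)
o=(135,245)
q=[P(x,y,z,o,10) for x,y,z in [(180,142,.005),(145,275,.005),(515,365,.005),(548,228,.005)]]
for p in q: print(p)
print([np.linalg.norm(q[i]-q[(i+1)%4]) for i in range(4)])
print('ctr',sum(q)/4)
for z in(.01,.02): pass
nose=(q[0]+q[1])/2; tail=(q[2]+q[3])/2; d=nose-tail; print('yaw',np.degrees(np.arctan2(d[1],d[0])))
k=P(190,213,.039,o,10); print('knob',k, (k-sum(q)/4)[:2], 'brass',P(425,268,.047,o,10))
s=90*0+3.4615;o=(225,75)
u=[P(x,y,.092,o,s) for x,y in [(52,32),(333,42),(325,318),(37,308)]]
for p in u:print('unit',p)
print([np.linalg.norm(u[i]-u[(i+1)%4]) for i in range(4)])
f=[P(x,y,.080,o,s) for x,y in [(25,492),(318,507),(25,515),(315,529)]]
for p in f:print('front',p)
h=[P(x,y,.0595,o,s) for x,y in [(94,555),(240,561)]]
for p in h:print('handle',p)
b=[P(x,y,.050,o,s) for x,y in [(228,466),(292,468)]]
for p in b:print('box',p)
E
```

```text
[0.45258543 0.32899971 0.005     ]
[0.41109195 0.33895129 0.005     ]
[0.38087156 0.22243094 0.005     ]
[0.42331862 0.21260258 0.005     ]
[np.float64(0.04267015968865533), np.float64(0.12037550739509431), np.float64(0.04357005137913139), np.float64(0.12002015837692057)]
ctr [0.41696689 0.27574613 0.005     ]
yaw 75.67291411135955
knob [0.42732816 0.31727001 0.039     ] [0.01036127 0.04152388] brass [0.40849348 0.24306639 0.047     ]
unit [0.99530343 0.04480404 0.092     ]
unit [ 0.97956977 -0.21277559  0.092     ]
unit [ 0.71815812 -0.19607866  0.092     ]
unit [0.73285721 0.05999885 0.092     ]
[np.float64(0.25805970419431723), np.float64(0.261944342436808), np.float64(0.25649902685253145), np.float64(0.26288572369923807)]
front [0.56869618 0.07239288 0.08      ]
front [ 0.55007711 -0.18486081  0.08      ]
front [0.54818437 0.07247628 0.08      ]
front [ 0.53061431 -0.1815517   0.08      ]
handle [0.51443433 0.01320495 0.0595    ]
handle [ 0.50649101 -0.11589888  0.0595    ]
box [ 0.59404079 -0.10776864  0.05      ]
box [ 0.59103061 -0.1651958   0.05      ]
```

```bash
cat >> h.py <<'E'
def plan(tgt,yaw,n,maxs=1.0):
    s=sense(); R=np.array(s['ee_rot']); p=np.array(s['tcp_pos'])
    cur=np.degrees(np.arctan2(R[1,0],R[0,0])); dy=((yaw-cur+180)%360)-180
    st=(np.array(tgt)-p)/n; sp=np.round(-dy/8/n,2); rows=[]
    print('cur',p.round(4),round(cur,2),'dyaw',round(dy,2),'F',np.round(s['wrist_force'],1),'w',round(s['gripper_width'],3),'t',s['time_s'])
    for i in range(n):
        q=p+st; d=np.round(R.T@(p*0+ (np.array(tgt)-p)/(n-i))/0.025,2)
        p=p+R@d*0.025
        a=np.radians(8*sp); R=R@np.array([[np.cos(a),-np.sin(a),0],[np.sin(a),np.cos(a),0],[0,0,1]])
        rows.append({"slide":[float(x) for x in d],"spin":float(sp)})
    print(json.dumps(rows)); print('end',p.round(4))
E
python3 - <<'E'
from h import *
plan([.4155,.2699,.2],-104.3,18)
E
```

```text
cur [0.2064 0.5895 0.2217] -19.3 dyaw -85.0 F [-0.3  0.3  0.7] w 0.998 t 0.15
[{"slide": [0.67, 0.52, 0.05], "spin": 0.59}, {"slide": [0.71, 0.46, 0.05], "spin": 0.59}, {"slide": [0.75, 0.4, 0.05], "spin": 0.59}, {"slide": [0.78, 0.34, 0.05], "spin": 0.59}, {"slide": [0.8, 0.27, 0.05], "spin": 0.59}, {"slide": [0.82, 0.2, 0.05], "spin": 0.59}, {"slide": [0.84, 0.13, 0.05], "spin": 0.59}, {"slide": [0.85, 0.07, 0.05], "spin": 0.59}, {"slide": [0.85, -0.0, 0.05], "spin": 0.59}, {"slide": [0.85, -0.08, 0.05], "spin": 0.59}, {"slide": [0.84, -0.14, 0.05], "spin": 0.59}, {"slide": [0.82, -0.21, 0.05], "spin": 0.59}, {"slide": [0.8, -0.28, 0.05], "spin": 0.59}, {"slide": [0.77, -0.34, 0.05], "spin": 0.59}, {"slide": [0.75, -0.41, 0.05], "spin": 0.59}, {"slide": [0.71, -0.47, 0.05], "spin": 0.59}, {"slide": [0.67, -0.52, 0.04], "spin": 0.59}, {"slide": [0.61, -0.58, 0.05], "spin": 0.59}]
end [0.4156 0.27   0.1999]
```

Emit:
{"method": "servo_tool", "body": {
  "deltas": [
    {"slide": [0.67, 0.52, 0.05], "spin": 0.6},
    {"slide": [0.71, 0.46, 0.05], "spin": 0.6},
    {"slide": [0.75, 0.4, 0.05], "spin": 0.6},
    {"slide": [0.78, 0.34, 0.05], "spin": 0.6},
    {"slide": [0.8, 0.27, 0.05], "spin": 0.6},
    {"slide": [0.82, 0.2, 0.05], "spin": 0.6},
    {"slide": [0.84, 0.13, 0.05], "spin": 0.6},
    {"slide": [0.85, 0.07, 0.05], "spin": 0.6},
    {"slide": [0.85, 0, 0.05], "spin": 0.6},
    {"slide": [0.85, -0.08, 0.05], "spin": 0.6}
  ],
  "gripper": 0
}}

```text
time_s: 1.15
tcp_pos: [0.3203, 0.4027, 0.205]
ee_rot: [[0.357, -0.934, -0.004], [-0.934, -0.357, -0.008], [0.006, 0.006, -1.0]]
wrist_force: [0.3, -0.5, 0.1]
gripper_width: 1.001
```

```bash
python3 - <<'E'
from h import *
plan([.4155,.2699,.18],-104.3,10)
E
```

```text
cur [0.3203 0.4027 0.205 ] -69.06 dyaw -35.24 F [ 0.3 -0.5  0.1] w 1.001 t 1.15
[{"slide": [0.63, -0.17, 0.1], "spin": 0.44}, {"slide": [0.62, -0.2, 0.1], "spin": 0.44}, {"slide": [0.61, -0.24, 0.1], "spin": 0.44}, {"slide": [0.59, -0.28, 0.1], "spin": 0.44}, {"slide": [0.57, -0.32, 0.1], "spin": 0.44}, {"slide": [0.55, -0.35, 0.11], "spin": 0.44}, {"slide": [0.53, -0.38, 0.1], "spin": 0.44}, {"slide": [0.5, -0.41, 0.11], "spin": 0.44}, {"slide": [0.48, -0.45, 0.1], "spin": 0.44}, {"slide": [0.45, -0.47, 0.11], "spin": 0.44}]
end [0.4154 0.27   0.18  ]
```

Emit:
{"method": "servo_tool", "body": {
  "deltas": [
    {"slide": [0.63, -0.17, 0.1], "spin": 0.44},
    {"slide": [0.62, -0.2, 0.1], "spin": 0.44},
    {"slide": [0.61, -0.24, 0.1], "spin": 0.44},
    {"slide": [0.59, -0.28, 0.1], "spin": 0.44},
    {"slide": [0.57, -0.32, 0.1], "spin": 0.44},
    {"slide": [0.55, -0.35, 0.1], "spin": 0.44},
    {"slide": [0.53, -0.38, 0.1], "spin": 0.44},
    {"slide": [0.5, -0.41, 0.1], "spin": 0.44},
    {"slide": [0.48, -0.45, 0.1], "spin": 0.44},
    {"slide": [0.45, -0.47, 0.1], "spin": 0.44}
  ]
}}

```text
time_s: 2.15
tcp_pos: [0.4157, 0.2602, 0.178]
ee_rot: [[-0.273, -0.962, -0.007], [-0.962, 0.274, -0.011], [0.013, 0.004, -1.0]]
wrist_force: [0.4, 0.9, -0.1]
gripper_width: 1.001
```

Emit:
{"method": "servo_tool", "body": {
  "deltas": [
    {"slide": [0, 0, 0]},
    {"slide": [0, 0, 0]}
  ]
}}

```text
invalid input
```

```bash
python3 - <<'E'
from h import *
plan([.4155,.2699,.18],-104.3,1)
cap('wrist','wrist1')
E
```

```text
cur [0.4157 0.2602 0.178 ] -105.87 dyaw 1.57 F [ 0.4  0.9 -0.1] w 1.001 t 2.15
[{"slide": [-0.37, 0.12, -0.09], "spin": -0.2}]
end [0.4154 0.2699 0.1801]
```

View pics/wrist1.png

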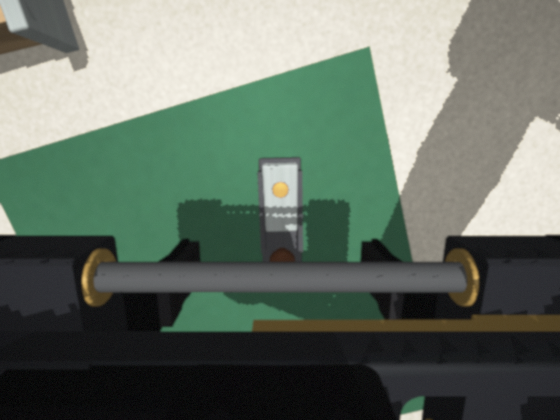

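The wrist view shows the plane's tail at (280,160) and its knob at (282,258), so it sits between the fingers, close to aligned.

Emit:
{"method": "servo_tool", "body": {
  "deltas": [
    {"slide": [-0.37, 0.12, -0.1], "spin": -0.2},
    {"slide": [0, 0, 0], "spin": 0},
    {"slide": [0, 0, 0], "spin": 0}
  ]
}}

```text
time_s: 2.5
tcp_pos: [0.4156, 0.2691, 0.1798]
ee_rot: [[-0.247, -0.969, -0.009], [-0.969, 0.247, -0.013], [0.015, 0.005, -1.0]]
wrist_force: [-1.2, -1.0, 0.1]
gripper_width: 1.001
```

```bash
python3 - <<'E'
from h import *
plan([.4155,.2699,.18],-104.3,1)
cap('wrist','wrist2'); crop('wrist2',230,140,330,270,4.5,'c4')
E
```

```text
cur [0.4156 0.2691 0.1798] -104.28 dyaw -0.02 F [-1.2 -1.   0.1] w 1.001 t 2.5
[{"slide": [-0.03, 0.01, -0.01], "spin": 0.0}]
end [0.4155 0.2699 0.18  ]
```

View pics/c4.png

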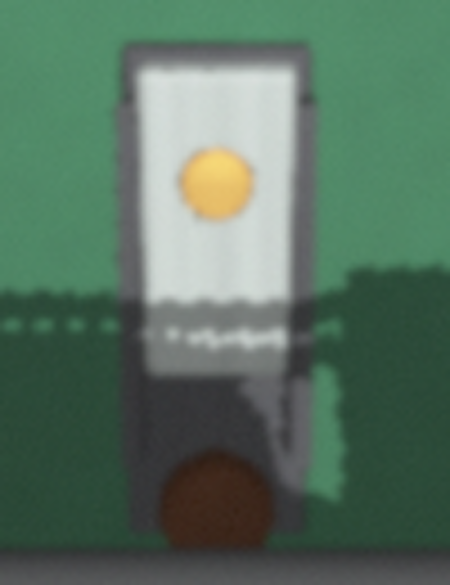

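```bash
python3 - <<'E'
from h import *
c=load('wrist2'); P=lambda x,y,z: pix(c,230+x/4.5,140+y/4.5,z)
a,b,d,e=[P(*t) for t in [(120,105,.028),(128,440,.028),(315,105,.028),(307,440,.028)]]
print(a,b,d,e, np.linalg.norm(a-d),np.linalg.norm(b-e))
v=(b+e-a-d); print('yaw',np.degrees(np.arctan2(v[1],v[0])),'back mid',(a+d)/2)
t=(P(125,45,.003)+P(308,45,.003))/2; print('tail',t)
u=v[:2]/np.linalg.norm(v[:2]); print('ctr from tail',t[:2]+.06*u,'from flat end',((a+d)/2)[:2]+.048*u,'knob',P(218,505,.039)[:2])
E
```

```text
[0.42624558 0.22852916 0.028     ] [0.44450028 0.30260584 0.028     ] [0.38518165 0.2389774  0.028     ] [0.40467887 0.3127859  0.028     ] 0.04237229745976768 0.04110204597993278
yaw 75.6794626135897 back mid [0.40571361 0.23375328 0.028     ]
tail [0.40303946 0.22231004 0.003     ]
ctr from tail [0.41788024 0.28044567] from flat end [0.41758624 0.28026178] knob [0.42737333 0.31904013]
```

```bash
python3 - <<'E'
from h import *
plan([.4158,.2722,.03],-104.3,8)
E
```

```text
cur [0.4157 0.2693 0.1799] -104.27 dyaw -0.03 F [ 0.7 -0.5 -0.3] w 1.0 t 2.55
[{"slide": [-0.03, -0.0, 0.75], "spin": 0.0}, {"slide": [-0.02, -0.0, 0.75], "spin": 0.0}, {"slide": [-0.03, -0.0, 0.75], "spin": 0.0}, {"slide": [-0.02, -0.0, 0.75], "spin": 0.0}, {"slide": [-0.03, -0.0, 0.75], "spin": 0.0}, {"slide": [-0.02, -0.0, 0.75], "spin": 0.0}, {"slide": [-0.03, -0.0, 0.75], "spin": 0.0}, {"slide": [-0.02, -0.01, 0.74], "spin": 0.0}]
end [0.4159 0.2722 0.0301]
```

Emit:
{"method": "servo_tool", "body": {
  "deltas": [
    {"slide": [-0.03, 0, 0.75], "spin": 0},
    {"slide": [-0.02, 0, 0.75], "spin": 0},
    {"slide": [-0.03, 0, 0.75], "spin": 0},
    {"slide": [-0.02, 0, 0.75], "spin": 0},
    {"slide": [-0.03, 0, 0.75], "spin": 0},
    {"slide": [-0.02, 0, 0.65], "spin": 0},
    {"slide": [-0.03, 0, 0.4], "spin": 0},
    {"slide": [-0.02, 0, 0.2], "spin": 0},
    {"slide": [0, 0, 0], "spin": 0}
  ]
}}

```text
time_s: 3.45
tcp_pos: [0.4157, 0.2791, 0.0528]
ee_rot: [[-0.236, -0.972, -0.003], [-0.972, 0.236, -0.007], [0.008, 0.001, -1.0]]
wrist_force: [-0.4, -0.5, 0.4]
gripper_width: 1.003
```

```bash
python3 - <<'E'
from h import *
plan([.4158,.2722,.005],-104.3,5)
E
```

```text
cur [0.4157 0.2791 0.0528] -103.64 dyaw -0.66 F [-0.4 -0.5  0.4] w 1.003 t 3.45
[{"slide": [0.05, -0.01, 0.38], "spin": 0.02}, {"slide": [0.05, -0.02, 0.38], "spin": 0.02}, {"slide": [0.05, -0.01, 0.38], "spin": 0.02}, {"slide": [0.05, -0.02, 0.39], "spin": 0.02}, {"slide": [0.05, -0.01, 0.38], "spin": 0.02}]
end [0.4158 0.2722 0.0051]
```

Emit:
{"method": "servo_tool", "body": {
  "deltas": [
    {"slide": [0.1, -0.01, 0.38], "spin": 0.03},
    {"slide": [0.1, -0.02, 0.38], "spin": 0.03},
    {"slide": [0.05, -0.01, 0.38], "spin": 0.03},
    {"slide": [0.05, -0.02, 0.3], "spin": 0},
    {"slide": [0.05, 0, 0.1], "spin": 0},
    {"slide": [0, 0, 0], "spin": 0}
  ]
}}

```text
time_s: 4.05
tcp_pos: [0.4157, 0.27, 0.0126]
ee_rot: [[-0.249, -0.969, -0.001], [-0.969, 0.249, -0.005], [0.005, -0.0, -1.0]]
wrist_force: [-0.2, 0.3, -0.3]
gripper_width: 0.999
```

```bash
python3 - <<'E'
from h import *
plan([.4158,.2722,.005],-104.3,3)
E
```

```text
cur [0.4157 0.27   0.0126] -104.4 dyaw 0.1 F [-0.2  0.3 -0.3] w 0.999 t 4.05
[{"slide": [-0.03, 0.01, 0.1], "spin": -0.0}, {"slide": [-0.03, 0.0, 0.1], "spin": -0.0}, {"slide": [-0.03, 0.01, 0.1], "spin": -0.0}]
end [0.4158 0.2723 0.0051]
```

Emit:
{"method": "servo_tool", "body": {
  "deltas": [
    {"slide": [-0.03, 0.01, 0.12], "spin": 0},
    {"slide": [-0.03, 0, 0.12], "spin": 0},
    {"slide": [-0.03, 0.01, 0.05], "spin": 0},
    {"slide": [0, 0, 0], "spin": 0}
  ]
}}

```text
time_s: 4.45
tcp_pos: [0.4164, 0.2731, 0.0053]
ee_rot: [[-0.249, -0.969, 0.0], [-0.969, 0.249, -0.004], [0.003, -0.001, -1.0]]
wrist_force: [0.7, -0.3, 0.4]
gripper_width: 0.998
```

Emit:
{"method": "servo_tool", "body": {
  "deltas": [
    {"slide": [0, 0, 0], "spin": 0},
    {"slide": [0, 0, 0], "spin": 0},
    {"slide": [0, 0, 0], "spin": 0},
    {"slide": [0, 0, 0], "spin": 0},
    {"slide": [0, 0, 0], "spin": 0},
    {"slide": [0, 0, 0], "spin": 0},
    {"slide": [0, 0, 0], "spin": 0},
    {"slide": [0, 0, 0], "spin": 0}
  ],
  "gripper": 255
}}

```text
time_s: 5.25
tcp_pos: [0.4168, 0.2736, 0.0059]
ee_rot: [[-0.248, -0.969, 0.002], [-0.969, 0.248, -0.002], [0.002, -0.002, -1.0]]
wrist_force: [0.5, -0.1, 0.2]
gripper_width: 0.505
```

```bash
python3 - <<'E'
from h import *
plan([.4158,.2722,.15],-104.3,6); cap('wrist','wrist3')
E
```

```text
cur [0.4168 0.2736 0.0059] -104.37 dyaw 0.07 F [ 0.5 -0.1  0.2] w 0.505 t 5.25
[{"slide": [0.01, 0.0, -0.96], "spin": -0.0}, {"slide": [0.01, 0.0, -0.96], "spin": -0.0}, {"slide": [0.01, 0.0, -0.96], "spin": -0.0}, {"slide": [0.02, 0.0, -0.96], "spin": -0.0}, {"slide": [0.01, 0.01, -0.96], "spin": -0.0}, {"slide": [0.02, 0.0, -0.97], "spin": -0.0}]
end [0.4158 0.2721 0.1501]
```

View pics/wrist3.png

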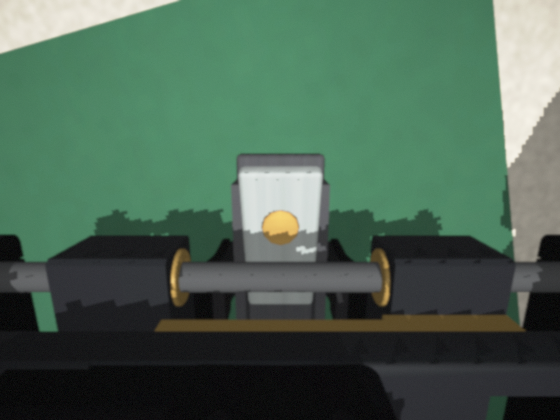

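The jaws stopped at 0.505, which is 44 mm, and the plane sits squarely between the pads. Lifting now.

Emit:
{"method": "servo_tool", "body": {
  "deltas": [
    {"slide": [0, 0, -0.3], "spin": 0},
    {"slide": [0, 0, -0.6], "spin": 0},
    {"slide": [0, 0, -0.8], "spin": 0},
    {"slide": [0, 0, -0.8], "spin": 0},
    {"slide": [0, 0, -0.8], "spin": 0},
    {"slide": [0, 0, -0.8], "spin": 0},
    {"slide": [0, 0, -0.6], "spin": 0},
    {"slide": [0, 0, -0.3], "spin": 0},
    {"slide": [0, 0, 0], "spin": 0}
  ]
}}

```text
time_s: 6.2
tcp_pos: [0.4113, 0.269, 0.1329]
ee_rot: [[-0.252, -0.968, -0.011], [-0.968, 0.252, -0.012], [0.015, 0.008, -1.0]]
wrist_force: [0.3, 0.8, -4.6]
gripper_width: 0.501
```

```bash
python3 - <<'E'
from h import *
plan([.6306,-.0318,.16],176.5,20)
E
```

```text
cur [0.4113 0.269  0.1329] -104.61 dyaw -78.89 F [ 0.3  0.8 -4.6] w 0.501 t 6.2
[{"slide": [0.47, -0.58, -0.05], "spin": 0.49}, {"slide": [0.43, -0.61, -0.05], "spin": 0.49}, {"slide": [0.39, -0.63, -0.05], "spin": 0.49}, {"slide": [0.35, -0.66, -0.05], "spin": 0.49}, {"slide": [0.3, -0.68, -0.05], "spin": 0.49}, {"slide": [0.25, -0.7, -0.05], "spin": 0.49}, {"slide": [0.2, -0.72, -0.05], "spin": 0.49}, {"slide": [0.15, -0.73, -0.05], "spin": 0.49}, {"slide": [0.1, -0.74, -0.05], "spin": 0.49}, {"slide": [0.05, -0.74, -0.05], "spin": 0.49}, {"slide": [0.0, -0.74, -0.05], "spin": 0.49}, {"slide": [-0.05, -0.74, -0.05], "spin": 0.49}, {"slide": [-0.1, -0.74, -0.05], "spin": 0.49}, {"slide": [-0.15, -0.73, -0.06], "spin": 0.49}, {"slide": [-0.2, -0.72, -0.05], "spin": 0.49}, {"slide": [-0.24, -0.7, -0.06], "spin": 0.49}, {"slide": [-0.29, -0.69, -0.05], "spin": 0.49}, {"slide": [-0.34, -0.66, -0.06], "spin": 0.49}, {"slide": [-0.39, -0.64, -0.05], "spin": 0.49}, {"slide": [-0.42, -0.61, -0.06], "spin": 0.49}]
end [ 0.6305 -0.0317  0.1601]
```

Emit:
{"method": "servo_tool", "body": {
  "deltas": [
    {"slide": [0.47, -0.58, -0.1], "spin": 0.5},
    {"slide": [0.43, -0.61, -0.1], "spin": 0.5},
    {"slide": [0.39, -0.63, -0.1], "spin": 0.5},
    {"slide": [0.35, -0.66, -0.1], "spin": 0.5},
    {"slide": [0.3, -0.68, -0.1], "spin": 0.5},
    {"slide": [0.25, -0.7, -0.1], "spin": 0.5},
    {"slide": [0.2, -0.72, -0.1], "spin": 0.5},
    {"slide": [0.15, -0.73, -0.1], "spin": 0.5},
    {"slide": [0.1, -0.74, -0.1], "spin": 0.5},
    {"slide": [0.05, -0.74, -0.1], "spin": 0.5}
  ]
}}

```text
time_s: 7.2
tcp_pos: [0.5129, 0.1084, 0.1461]
ee_rot: [[-0.83, -0.556, -0.036], [-0.556, 0.831, -0.024], [0.043, 0.0, -0.999]]
wrist_force: [-0.6, 0.0, -3.5]
gripper_width: 0.505
```

```bash
python3 - <<'E'
from h import *
plan([.6306,-.0318,.16],176.5,10)
E
```

```text
cur [0.5129 0.1084 0.1461] -146.2 dyaw -37.3 F [-0.6  0.  -3.5] w 0.505 t 7.2
[{"slide": [-0.08, -0.73, -0.06], "spin": 0.47}, {"slide": [-0.12, -0.72, -0.06], "spin": 0.47}, {"slide": [-0.17, -0.71, -0.06], "spin": 0.47}, {"slide": [-0.22, -0.7, -0.06], "spin": 0.47}, {"slide": [-0.26, -0.68, -0.06], "spin": 0.47}, {"slide": [-0.31, -0.66, -0.06], "spin": 0.47}, {"slide": [-0.35, -0.64, -0.06], "spin": 0.47}, {"slide": [-0.39, -0.62, -0.06], "spin": 0.47}, {"slide": [-0.43, -0.6, -0.06], "spin": 0.47}, {"slide": [-0.48, -0.56, -0.05], "spin": 0.47}]
end [ 0.6307 -0.0318  0.16  ]
```

Emit:
{"method": "servo_tool", "body": {
  "deltas": [
    {"slide": [-0.08, -0.73, -0.06], "spin": 0.47},
    {"slide": [-0.12, -0.72, -0.06], "spin": 0.47},
    {"slide": [-0.17, -0.71, -0.06], "spin": 0.47},
    {"slide": [-0.22, -0.7, -0.06], "spin": 0.47},
    {"slide": [-0.26, -0.68, -0.06], "spin": 0.47},
    {"slide": [-0.31, -0.66, -0.06], "spin": 0.47},
    {"slide": [-0.35, -0.6, -0.06], "spin": 0.47},
    {"slide": [-0.3, -0.5, -0.06], "spin": 0.47},
    {"slide": [-0.2, -0.3, -0.06], "spin": 0.3},
    {"slide": [0, 0, 0], "spin": 0}
  ]
}}

```text
time_s: 8.2
tcp_pos: [0.603, -0.0168, 0.141]
ee_rot: [[-0.998, 0.008, -0.068], [0.01, 1.0, -0.028], [0.068, -0.028, -0.997]]
wrist_force: [0.2, 0.2, -4.3]
gripper_width: 0.502
```

```bash
python3 - <<'E'
from h import *
plan([.6306,-.0318,.16],176.5,4); print(sense()['ee_rot'])
cap('top','top1'); crop('top1',225,75,330,245,3.4615,'c5'); cap('side','side1'); crop('side1',240,100,440,260,4,'c6')
E
```

```text
cur [ 0.603  -0.0168  0.141 ] 179.42 dyaw -2.92 F [ 0.2  0.2 -4.3] w 0.502 t 8.2
[{"slide": [-0.26, -0.15, -0.2], "spin": 0.09}, {"slide": [-0.27, -0.15, -0.21], "spin": 0.09}, {"slide": [-0.27, -0.15, -0.2], "spin": 0.09}, {"slide": [-0.27, -0.14, -0.21], "spin": 0.09}]
end [ 0.6307 -0.0318  0.1601]
[[-0.99766106  0.0081473  -0.06786776]
 [ 0.01005668  0.9995618  -0.02783997]
 [ 0.0676112  -0.02845738 -0.99730582]]
```

View pics/c5.png

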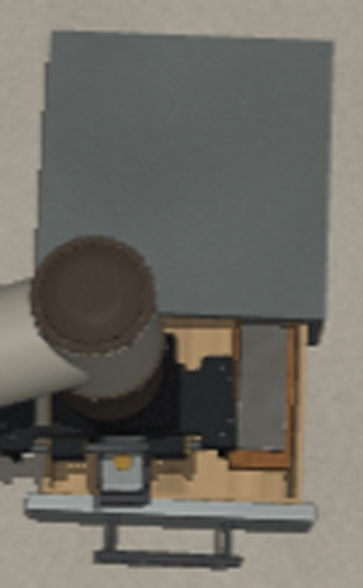

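View pics/c6.png

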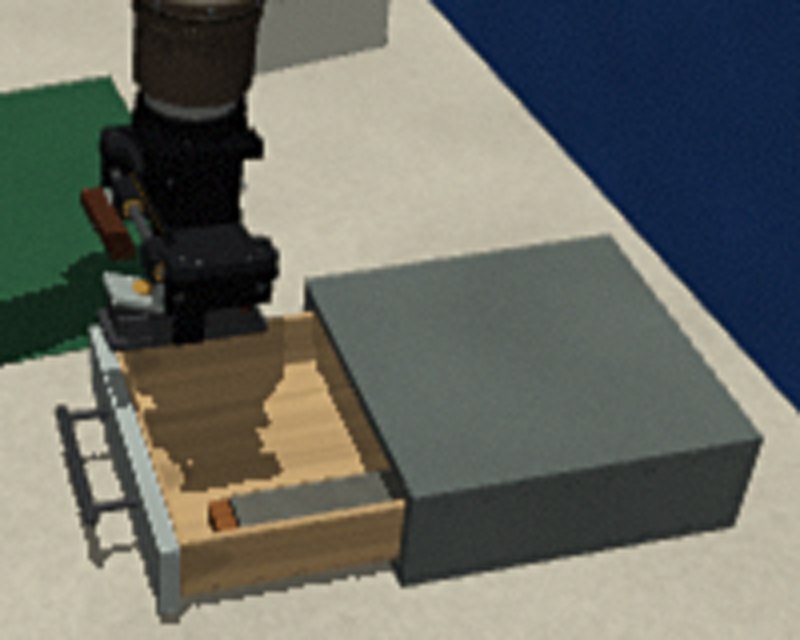

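Emit:
{"method": "servo_tool", "body": {
  "deltas": [
    {"slide": [0, 0, 0], "spin": 0},
    {"slide": [0, 0, 0], "spin": 0},
    {"slide": [0, 0, 0], "spin": 0},
    {"slide": [0, 0, 0], "spin": 0}
  ]
}}

```text
time_s: 8.7
tcp_pos: [0.6006, -0.0143, 0.1401]
ee_rot: [[-0.997, 0.003, -0.071], [0.005, 1.0, -0.028], [0.071, -0.028, -0.997]]
wrist_force: [-0.0, -0.3, -3.2]
gripper_width: 0.505
```

Emit:
{"method": "servo_tool", "body": {
  "deltas": [
    {"slide": [-0.5, 0, 0], "spin": 0},
    {"slide": [-0.5, 0, 0], "spin": 0},
    {"slide": [0, 0, 0], "spin": 0},
    {"slide": [0, 0, 0], "spin": 0}
  ]
}}

```text
time_s: 9.1
tcp_pos: [0.6253, -0.0135, 0.1389]
ee_rot: [[-0.997, 0.001, -0.071], [0.003, 1.0, -0.027], [0.071, -0.027, -0.997]]
wrist_force: [-1.1, -0.1, -3.7]
gripper_width: 0.502
```

Emit:
{"method": "servo_tool", "body": {
  "deltas": [
    {"slide": [0, 0, -0.5], "spin": 0},
    {"slide": [0, 0, -0.5], "spin": 0},
    {"slide": [0, 0, 0], "spin": 0},
    {"slide": [0, 0, 0], "spin": 0}
  ]
}}

```text
time_s: 9.5
tcp_pos: [0.6261, -0.0126, 0.1674]
ee_rot: [[-0.998, 0.001, -0.07], [0.003, 1.0, -0.027], [0.07, -0.027, -0.997]]
wrist_force: [-0.4, -0.3, -4.9]
gripper_width: 0.507
```

Emit:
{"method": "servo_tool", "body": {
  "deltas": [
    {"slide": [1, 0, 0], "spin": 0},
    {"slide": [1, 0, 0], "spin": 0},
    {"slide": [1, 0, 0], "spin": 0},
    {"slide": [1, 0, 0], "spin": 0}
  ]
}}

```text
time_s: 9.9
tcp_pos: [0.5253, -0.0123, 0.1737]
ee_rot: [[-0.998, 0.002, -0.068], [0.003, 1.0, -0.027], [0.068, -0.027, -0.997]]
wrist_force: [1.3, -0.2, -3.3]
gripper_width: 0.502
```

Emit:
{"method": "servo_tool", "body": {
  "deltas": [
    {"slide": [0, 0, 0], "spin": 0},
    {"slide": [0, 0, 0], "spin": 0}
  ]
}}

```text
time_s: 10.1
tcp_pos: [0.522, -0.0126, 0.1747]
ee_rot: [[-0.998, 0.001, -0.068], [0.003, 1.0, -0.026], [0.068, -0.026, -0.997]]
wrist_force: [0.1, -0.5, -2.9]
gripper_width: 0.504
```

Emit:
{"method": "servo_tool", "body": {
  "deltas": [
    {"slide": [0, 0, 0], "spin": -0.5},
    {"slide": [0, 0, 0], "spin": -0.5},
    {"slide": [0, 0, 0], "spin": -0.5},
    {"slide": [0, 0, 0], "spin": -0.5},
    {"slide": [0, 0, 0], "spin": 0},
    {"slide": [0, 0, 0], "spin": 0}
  ]
}}

```text
time_s: 10.7
tcp_pos: [0.5261, -0.0123, 0.1749]
ee_rot: [[-0.957, -0.282, -0.065], [-0.281, 0.959, -0.026], [0.07, -0.006, -0.998]]
wrist_force: [-0.5, 0.5, -2.8]
gripper_width: 0.495
```

Emit:
{"method": "servo_tool", "body": {
  "deltas": [
    {"slide": [0, 0.7, 0], "spin": 0},
    {"slide": [0, 0.7, 0], "spin": 0},
    {"slide": [0, 0.7, 0], "spin": 0},
    {"slide": [0, 0.7, 0], "spin": 0},
    {"slide": [0, 0, 0], "spin": 0},
    {"slide": [0, 0, 0], "spin": 0}
  ]
}}

```text
time_s: 11.3
tcp_pos: [0.5081, 0.0569, 0.1739]
ee_rot: [[-0.96, -0.273, -0.065], [-0.272, 0.962, -0.026], [0.069, -0.007, -0.998]]
wrist_force: [-0.4, 0.2, -4.0]
gripper_width: 0.502
```

Emit:
{"method": "servo_tool", "body": {
  "deltas": [
    {"slide": [0, 0.7, 0], "spin": -0.5},
    {"slide": [0, 0.7, 0], "spin": -0.5},
    {"slide": [0, 0.7, 0], "spin": -0.5},
    {"slide": [0, 0.7, 0], "spin": -0.5},
    {"slide": [0, 0, 0], "spin": 0}
  ]
}}

```text
time_s: 11.8
tcp_pos: [0.4833, 0.1206, 0.1737]
ee_rot: [[-0.846, -0.53, -0.064], [-0.529, 0.848, -0.027], [0.069, 0.012, -0.998]]
wrist_force: [0.7, 0.6, -2.9]
gripper_width: 0.505
```

```bash
python3 - <<'E'
from h import *
s=sense(); print(s['joints'].round(2), s['joint_velocities'].round(2), s['effort'].round(2)); print(s['ee_rot'].round(4),s['tcp_pos'])
E
```

```text
[ 32.28  14.29 -18.22  -0.77 -61.42 -89.87] [-1.83  0.47  0.56  0.98 -0.13 -0.54] [  0.57 -31.88  17.86   4.11  -0.27   0.11]
[[-0.8456 -0.5299 -0.0643]
 [-0.5293  0.848  -0.0266]
 [ 0.0686  0.0116 -0.9976]] [0.48325951 0.12059824 0.17374462]
```

```bash
python3 - <<'E'
from h import *
plan([.633,-.0318,.155],176.5,12)
E
```

```text
cur [0.4833 0.1206 0.1737] -147.96 dyaw -35.54 F [ 0.7  0.6 -2.9] w 0.505 t 11.8
[{"slide": [-0.16, -0.7, 0.04], "spin": 0.37}, {"slide": [-0.19, -0.69, 0.04], "spin": 0.37}, {"slide": [-0.23, -0.68, 0.04], "spin": 0.37}, {"slide": [-0.26, -0.66, 0.04], "spin": 0.37}, {"slide": [-0.3, -0.65, 0.05], "spin": 0.37}, {"slide": [-0.33, -0.63, 0.04], "spin": 0.37}, {"slide": [-0.36, -0.61, 0.05], "spin": 0.37}, {"slide": [-0.39, -0.6, 0.04], "spin": 0.37}, {"slide": [-0.42, -0.57, 0.05], "spin": 0.37}, {"slide": [-0.45, -0.55, 0.04], "spin": 0.37}, {"slide": [-0.49, -0.53, 0.05], "spin": 0.37}, {"slide": [-0.51, -0.5, 0.04], "spin": 0.37}]
end [ 0.6331 -0.0318  0.1551]
```

Emit:
{"method": "servo_tool", "body": {
  "deltas": [
    {"slide": [-0.16, -0.7, -0.03], "spin": 0.37},
    {"slide": [-0.19, -0.69, -0.03], "spin": 0.37},
    {"slide": [-0.23, -0.68, -0.03], "spin": 0.37},
    {"slide": [0, 0, 0], "spin": 0},
    {"slide": [-0.26, -0.66, -0.03], "spin": 0.37},
    {"slide": [-0.3, -0.65, -0.03], "spin": 0.37},
    {"slide": [-0.33, -0.63, -0.03], "spin": 0.37},
    {"slide": [0, 0, 0], "spin": 0},
    {"slide": [-0.36, -0.61, -0.03], "spin": 0.37},
    {"slide": [0, 0, 0], "spin": 0}
  ]
}}

```text
time_s: 12.8
tcp_pos: [0.5734, 0.0228, 0.1749]
ee_rot: [[-0.983, -0.172, -0.068], [-0.171, 0.985, -0.028], [0.071, -0.016, -0.997]]
wrist_force: [0.0, -0.2, -2.7]
gripper_width: 0.505
```

```bash
python3 - <<'E'
from h import *
plan([.633,-.0318,.155],176.5,6)
E
```

```text
cur [0.5734 0.0228 0.1749] -170.14 dyaw -13.36 F [ 0.  -0.2 -2.7] w 0.505 t 12.8
[{"slide": [-0.34, -0.42, 0.12], "spin": 0.28}, {"slide": [-0.35, -0.41, 0.11], "spin": 0.28}, {"slide": [-0.37, -0.4, 0.12], "spin": 0.28}, {"slide": [-0.39, -0.38, 0.11], "spin": 0.28}, {"slide": [-0.4, -0.37, 0.12], "spin": 0.28}, {"slide": [-0.41, -0.35, 0.11], "spin": 0.28}]
end [ 0.633  -0.0317  0.1551]
```

Emit:
{"method": "servo_tool", "body": {
  "deltas": [
    {"slide": [-0.34, -0.42, 0.1], "spin": 0.28},
    {"slide": [-0.35, -0.41, 0.1], "spin": 0.28},
    {"slide": [-0.37, -0.4, 0.1], "spin": 0.28},
    {"slide": [-0.39, -0.38, 0.1], "spin": 0.28},
    {"slide": [-0.4, -0.37, 0.1], "spin": 0.28},
    {"slide": [-0.3, -0.3, 0.1], "spin": 0.2},
    {"slide": [0, 0, 0], "spin": 0}
  ]
}}

```text
time_s: 13.5
tcp_pos: [0.6332, -0.0346, 0.1545]
ee_rot: [[-0.995, 0.067, -0.071], [0.069, 0.997, -0.027], [0.069, -0.032, -0.997]]
wrist_force: [0.3, -0.7, -3.2]
gripper_width: 0.504
```

```bash
python3 - <<'E'
from h import *
plan([.633,-.0318,.09],176.5,5)
cap('side','side2'); crop('side2',240,100,440,260,4,'c7')
cap('wrist','wrist4')
E
```

```text
cur [ 0.6332 -0.0346  0.1545] 176.05 dyaw 0.45 F [ 0.3 -0.7 -3.2] w 0.504 t 13.5
[{"slide": [-0.03, 0.04, 0.51], "spin": -0.01}, {"slide": [-0.03, 0.04, 0.51], "spin": -0.01}, {"slide": [-0.03, 0.04, 0.52], "spin": -0.01}, {"slide": [-0.04, 0.04, 0.51], "spin": -0.01}, {"slide": [-0.03, 0.03, 0.52], "spin": -0.01}]
end [ 0.6329 -0.0319  0.09  ]
```

View pics/c7.png

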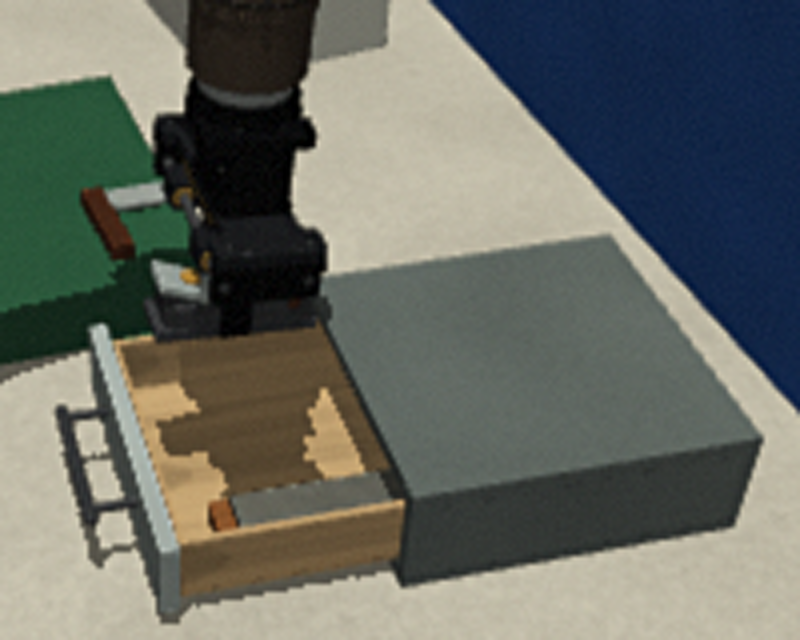

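View pics/wrist4.png

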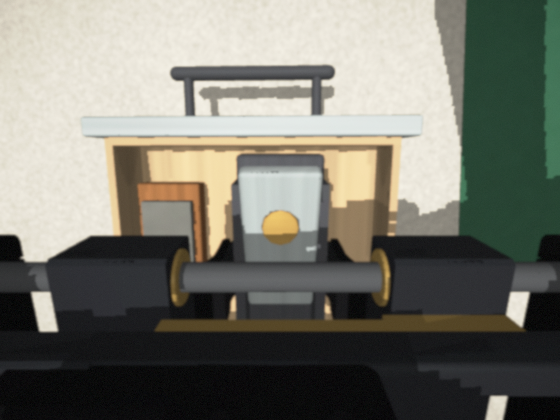

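The wrist view shows the plane inside the drawer's left part and parallel to the walls. The panel's top edge runs along row 117 and the handle along row 72. I'll check the drawer's position from this view.

```bash
python3 - <<'E'
from h import *
c=load('wrist4')
for n,u,v,z in [('faceR',83,117,.08),('faceL',421,116,.08),('inR',107,138,.08),('inL',400,138,.08),('hR',180,72,.054),('hL',326,71,.054),('box',140,184,.05),('box',204,184,.05),('leftwallin',389,150,.07)]: print(n,pix(c,u,v,z).round(4))
E
```

```text
faceR [ 0.5397 -0.1749  0.08  ]
faceL [0.556  0.0718 0.08  ]
inR [ 0.5559 -0.1593  0.08  ]
inL [0.5704 0.0569 0.08  ]
hR [ 0.507  -0.1068  0.054 ]
hL [0.5146 0.0084 0.054 ]
box [ 0.5936 -0.1538  0.05  ]
box [ 0.597  -0.0983  0.05  ]
leftwallin [0.5785 0.052  0.07  ]
```

Emit:
{"method": "servo_tool", "body": {
  "deltas": [
    {"slide": [-0.07, 0.05, 0.5], "spin": -0.02},
    {"slide": [-0.07, 0.05, 0.6], "spin": -0.02},
    {"slide": [-0.07, 0.05, 0.6], "spin": 0},
    {"slide": [-0.07, 0.04, 0.6], "spin": 0},
    {"slide": [-0.07, 0, 0.5], "spin": 0},
    {"slide": [-0.07, 0, 0.4], "spin": 0},
    {"slide": [0, 0, 0.2], "spin": 0},
    {"slide": [0, 0, 0], "spin": 0}
  ]
}}

```text
time_s: 14.4
tcp_pos: [0.6357, -0.0286, 0.0642]
ee_rot: [[-0.996, 0.054, -0.07], [0.056, 0.998, -0.026], [0.068, -0.03, -0.997]]
wrist_force: [0.5, -0.5, -3.8]
gripper_width: 0.503
```

```bash
python3 - <<'E'
from h import *
plan([.638,-.030,.036],176.5,5)
E
```

```text
cur [ 0.6357 -0.0286  0.0642] 176.78 dyaw -0.28 F [ 0.5 -0.5 -3.8] w 0.503 t 14.4
[{"slide": [-0.03, -0.0, 0.22], "spin": 0.01}, {"slide": [-0.04, -0.0, 0.22], "spin": 0.01}, {"slide": [-0.03, -0.01, 0.23], "spin": 0.01}, {"slide": [-0.04, -0.0, 0.22], "spin": 0.01}, {"slide": [-0.03, -0.01, 0.23], "spin": 0.01}]
end [ 0.638  -0.0301  0.036 ]
```

Emit:
{"method": "servo_tool", "body": {
  "deltas": [
    {"slide": [-0.07, 0, 0.25], "spin": 0},
    {"slide": [-0.07, 0, 0.25], "spin": 0},
    {"slide": [-0.05, 0, 0.25], "spin": 0},
    {"slide": [-0.05, 0, 0.2], "spin": 0},
    {"slide": [-0.04, 0, 0.1], "spin": 0},
    {"slide": [0, 0, 0], "spin": 0}
  ]
}}

```text
time_s: 15.0
tcp_pos: [0.6428, -0.0298, 0.0369]
ee_rot: [[-0.996, 0.054, -0.066], [0.056, 0.998, -0.026], [0.065, -0.029, -0.997]]
wrist_force: [-0.5, 0.1, -4.3]
gripper_width: 0.503
```

Emit:
{"method": "servo_tool", "body": {
  "deltas": [
    {"slide": [0, 0, 0.06], "spin": 0},
    {"slide": [0, 0, 0.06], "spin": 0}
  ]
}}

```text
time_s: 15.2
tcp_pos: [0.643, -0.0299, 0.0342]
ee_rot: [[-0.996, 0.054, -0.065], [0.056, 0.998, -0.026], [0.064, -0.029, -0.998]]
wrist_force: [0.4, 0.6, -4.1]
gripper_width: 0.505
```

Emit:
{"method": "servo_tool", "body": {
  "deltas": [
    {"slide": [0, 0, 0.08], "spin": 0},
    {"slide": [0, 0, 0.06], "spin": 0}
  ]
}}

```text
time_s: 15.4
tcp_pos: [0.6435, -0.03, 0.0316]
ee_rot: [[-0.997, 0.053, -0.063], [0.055, 0.998, -0.026], [0.062, -0.029, -0.998]]
wrist_force: [-0.3, -0.0, 1.8]
gripper_width: 0.504
```

Emit:
{"method": "servo_tool", "body": {
  "deltas": [
    {"slide": [0, 0, 0.08], "spin": 0},
    {"slide": [0, 0, 0.06], "spin": 0}
  ]
}}

```text
time_s: 15.6
tcp_pos: [0.6454, -0.0302, 0.0307]
ee_rot: [[-0.997, 0.053, -0.058], [0.054, 0.998, -0.026], [0.056, -0.029, -0.998]]
wrist_force: [-0.6, -0.4, 2.5]
gripper_width: 0.502
```

Emit:
{"method": "servo_tool", "body": {
  "deltas": [
    {"slide": [0.03, 0, 0.1], "spin": 0},
    {"slide": [0.03, 0, 0.1], "spin": 0},
    {"slide": [0, 0, 0.1], "spin": 0}
  ]
}}

```text
time_s: 15.9
tcp_pos: [0.6475, -0.0303, 0.0283]
ee_rot: [[-0.998, 0.052, -0.048], [0.053, 0.998, -0.027], [0.046, -0.029, -0.999]]
wrist_force: [-1.1, -0.1, 13.5]
gripper_width: 0.502
```

```bash
python3 - <<'E'
from h import *
plan([.643,-.030,.0275],176.5,2)
cap('side','side3'); crop('side3',260,110,360,250,4.2,'c8')
E
```

```text
cur [ 0.6475 -0.0303  0.0283] 176.96 dyaw -0.46 F [-1.1 -0.1 13.5] w 0.502 t 15.9
[{"slide": [0.09, 0.0, 0.02], "spin": 0.03}, {"slide": [0.09, 0.0, 0.02], "spin": 0.03}]
end [ 0.6429 -0.0301  0.0275]
```

View pics/c8.png

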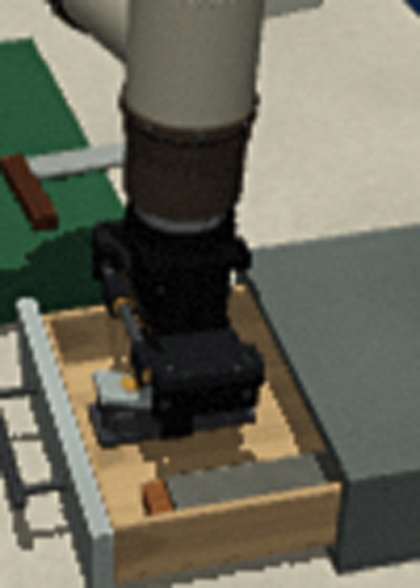

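Emit:
{"method": "servo_tool", "body": {
  "deltas": [
    {"slide": [0, 0, 0.02], "spin": 0},
    {"slide": [0, 0, 0], "spin": 0},
    {"slide": [0, 0, 0], "spin": 0},
    {"slide": [0, 0, 0], "spin": 0},
    {"slide": [0, 0, 0], "spin": 0}
  ],
  "gripper": 70
}}

```text
time_s: 16.45
tcp_pos: [0.6465, -0.0302, 0.0263]
ee_rot: [[-0.997, 0.052, -0.05], [0.053, 0.998, -0.027], [0.048, -0.029, -0.998]]
wrist_force: [-0.2, 0.0, -0.4]
gripper_width: 0.721
```

```bash
python3 - <<'E'
from h import *
plan([.643,-.030,.0275],176.5,2)
cap('side','side4'); crop('side4',260,110,360,250,4.2,'c9'); cap('wrist','wrist5')
E
```

```text
cur [ 0.6465 -0.0302  0.0263] 176.95 dyaw -0.45 F [-0.2  0.  -0.4] w 0.721 t 16.45
[{"slide": [0.07, -0.0, -0.02], "spin": 0.03}, {"slide": [0.07, -0.0, -0.02], "spin": 0.03}]
end [ 0.6431 -0.03    0.0275]
```

View pics/c9.png

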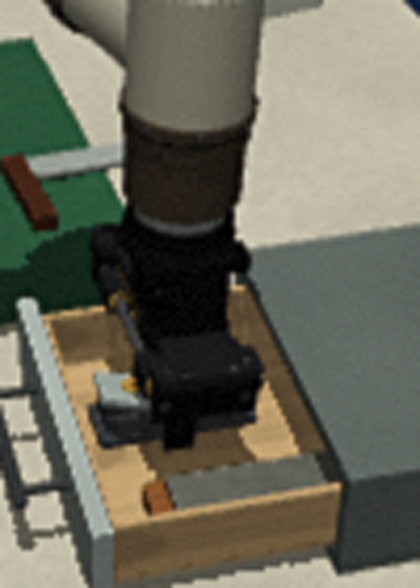

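View pics/wrist5.png

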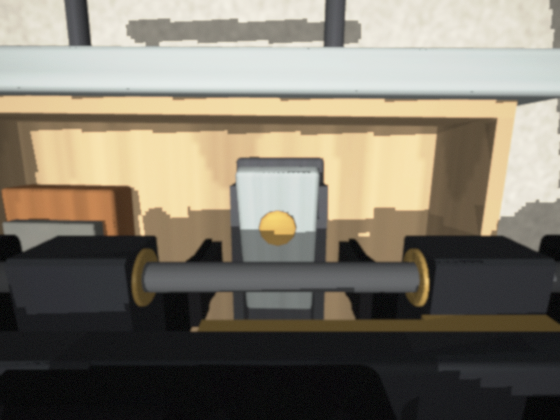

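The plane is released and lies flat, with zero contact force. Raising the gripper clear.

Emit:
{"method": "servo_tool", "body": {
  "deltas": [
    {"slide": [0.03, 0, -0.3], "spin": 0},
    {"slide": [0.03, 0, -0.5], "spin": 0},
    {"slide": [0.04, 0, -0.7], "spin": 0},
    {"slide": [0.04, 0, -0.8], "spin": 0},
    {"slide": [0.04, 0, -0.8], "spin": 0},
    {"slide": [0.04, 0, -0.8], "spin": 0},
    {"slide": [0.04, 0, -0.8], "spin": 0},
    {"slide": [0, 0, -0.5], "spin": 0},
    {"slide": [0, 0, 0], "spin": 0}
  ]
}}

```text
time_s: 17.45
tcp_pos: [0.6475, -0.0262, 0.1698]
ee_rot: [[-0.998, 0.051, -0.043], [0.052, 0.998, -0.026], [0.042, -0.029, -0.999]]
wrist_force: [-0.3, -0.2, 0.7]
gripper_width: 0.727
```

```bash
python3 - <<'E'
from h import *
plan([.44,-.05,.13],176.5,10)
cap('side','side5'); crop('side5',240,130,440,260,4,'c10'); cap('wrist','wrist6')
E
```

```text
cur [ 0.6475 -0.0262  0.1698] 176.99 dyaw -0.49 F [-0.3 -0.2  0.7] w 0.727 t 17.45
[{"slide": [0.82, -0.13, 0.2], "spin": 0.01}, {"slide": [0.82, -0.13, 0.2], "spin": 0.01}, {"slide": [0.82, -0.14, 0.2], "spin": 0.01}, {"slide": [0.81, -0.14, 0.2], "spin": 0.01}, {"slide": [0.81, -0.14, 0.2], "spin": 0.01}, {"slide": [0.82, -0.14, 0.19], "spin": 0.01}, {"slide": [0.81, -0.14, 0.2], "spin": 0.01}, {"slide": [0.82, -0.14, 0.19], "spin": 0.01}, {"slide": [0.81, -0.14, 0.2], "spin": 0.01}, {"slide": [0.81, -0.14, 0.19], "spin": 0.01}]
end [ 0.4401 -0.05    0.1301]
```

View pics/c10.png

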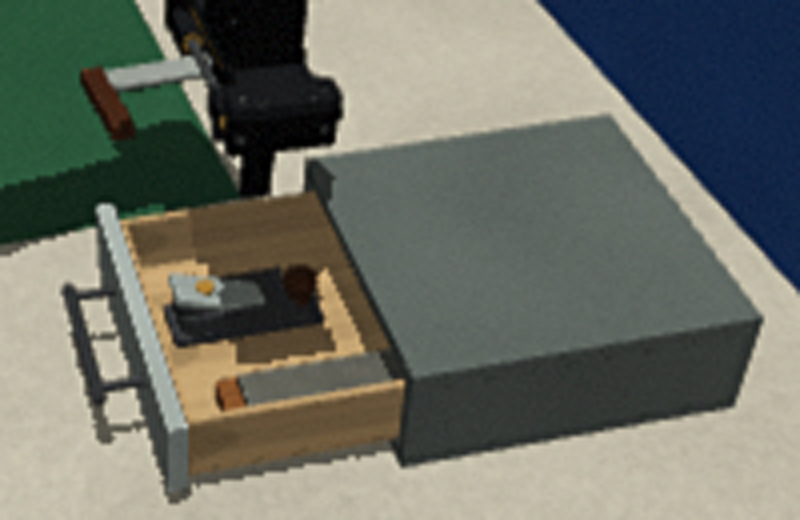

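View pics/wrist6.png

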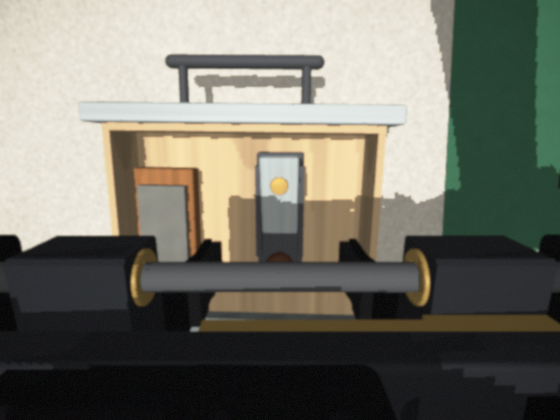

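The wrist view shows the plane flat and lengthwise, with its tail at (280,155) and the knob towards the back at (278,258). The box and walls are clear of it. Next I move in front of the handle with the fingers shut.

Emit:
{"method": "servo_tool", "body": {
  "deltas": [
    {"slide": [0.6, -0.1, 0], "spin": 0.02},
    {"slide": [0.8, -0.1, 0], "spin": 0.02},
    {"slide": [0.8, -0.1, 0], "spin": 0.02},
    {"slide": [0.8, -0.1, 0.1], "spin": 0},
    {"slide": [0.8, -0.1, 0.1], "spin": 0},
    {"slide": [0.8, -0.1, 0.1], "spin": 0},
    {"slide": [0.8, -0.1, 0.1], "spin": 0},
    {"slide": [0.8, -0.1, 0.1], "spin": 0},
    {"slide": [0.7, -0.1, 0.1], "spin": 0},
    {"slide": [0.3, 0, 0.1], "spin": 0}
  ],
  "gripper": 255
}}

```text
time_s: 18.55
tcp_pos: [0.4488, -0.0401, 0.1452]
ee_rot: [[-0.995, 0.063, -0.077], [0.065, 0.997, -0.03], [0.075, -0.035, -0.997]]
wrist_force: [-0.1, 0.2, -0.1]
gripper_width: 0.006
```

```bash
python3 - <<'E'
from h import *
plan([.455,-.046,.035],176.4,8)
E
```

```text
cur [ 0.4488 -0.0401  0.1452] 176.24 dyaw 0.16 F [-0.1  0.2 -0.1] w 0.006 t 18.55
[{"slide": [-0.07, -0.01, 0.55], "spin": -0.0}, {"slide": [-0.07, -0.01, 0.55], "spin": -0.0}, {"slide": [-0.08, -0.01, 0.55], "spin": -0.0}, {"slide": [-0.07, -0.01, 0.55], "spin": -0.0}, {"slide": [-0.08, -0.01, 0.55], "spin": -0.0}, {"slide": [-0.07, -0.01, 0.54], "spin": -0.0}, {"slide": [-0.08, -0.0, 0.55], "spin": -0.0}, {"slide": [-0.07, -0.01, 0.54], "spin": -0.0}]
end [ 0.4549 -0.0461  0.0351]
```

Emit:
{"method": "servo_tool", "body": {
  "deltas": [
    {"slide": [-0.07, -0.01, 0.5], "spin": 0},
    {"slide": [-0.07, -0.01, 0.55], "spin": 0},
    {"slide": [-0.08, -0.01, 0.55], "spin": 0},
    {"slide": [-0.07, -0.01, 0.55], "spin": 0},
    {"slide": [-0.08, -0.01, 0.55], "spin": 0},
    {"slide": [-0.07, -0.01, 0.55], "spin": 0},
    {"slide": [-0.08, 0, 0.55], "spin": 0},
    {"slide": [-0.07, -0.01, 0.45], "spin": 0},
    {"slide": [0, 0, 0], "spin": 0}
  ]
}}

```text
time_s: 19.45
tcp_pos: [0.4531, -0.0463, 0.0284]
ee_rot: [[-0.994, 0.062, -0.086], [0.065, 0.997, -0.032], [0.084, -0.037, -0.996]]
wrist_force: [0.2, -0.3, -0.8]
gripper_width: 0.002
```

```bash
python3 - <<'E'
from h import *
plan([.49,-.048,.036],176.4,4)
cap('side','side6'); crop('side6',200,130,360,250,5,'c11')
E
```

```text
cur [ 0.4531 -0.0463  0.0284] 176.24 dyaw 0.16 F [ 0.2 -0.3 -0.8] w 0.002 t 19.45
[{"slide": [-0.36, 0.0, -0.11], "spin": -0.0}, {"slide": [-0.36, 0.0, -0.11], "spin": -0.0}, {"slide": [-0.36, 0.01, -0.1], "spin": -0.0}, {"slide": [-0.37, 0.0, -0.11], "spin": -0.0}]
end [ 0.4901 -0.0481  0.036 ]
```

View pics/c11.png

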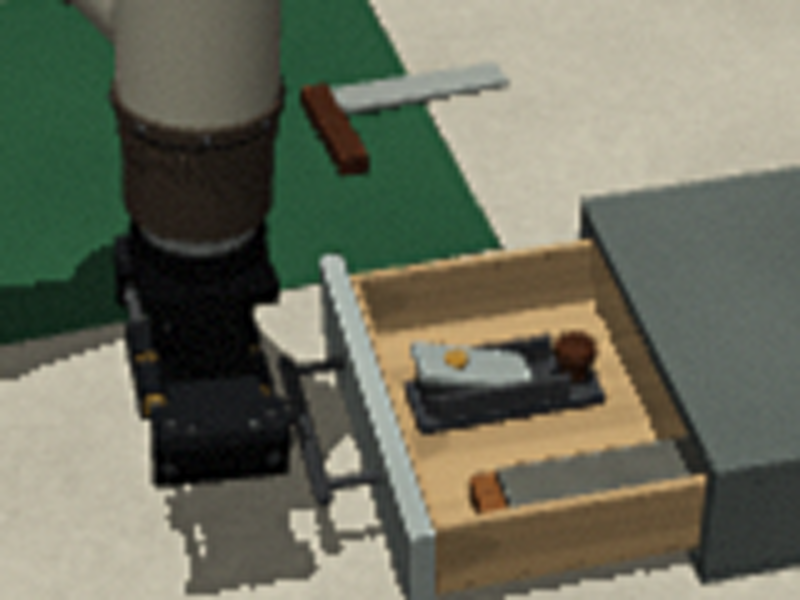

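The plane is flat in the bay, and the shut fingers are in front of the handle. I approach slowly at mid-finger height.

Emit:
{"method": "servo_tool", "body": {
  "deltas": [
    {"slide": [-0.36, 0, -0.1], "spin": 0},
    {"slide": [-0.36, 0, -0.1], "spin": 0},
    {"slide": [-0.3, 0, -0.1], "spin": 0},
    {"slide": [-0.2, 0, 0], "spin": 0},
    {"slide": [-0.2, 0, 0], "spin": 0},
    {"slide": [-0.2, 0, 0], "spin": 0},
    {"slide": [-0.2, 0, 0], "spin": 0}
  ]
}}

```text
time_s: 20.2
tcp_pos: [0.5049, -0.0488, 0.0353]
ee_rot: [[-0.995, 0.062, -0.081], [0.064, 0.997, -0.031], [0.079, -0.036, -0.996]]
wrist_force: [-1.7, -0.1, 1.7]
gripper_width: 0.002
```

```bash
python3 - <<'E'
from h import *
plan([.6,-.055,.036],176.4,10)
cap('side','side7'); crop('side7',200,130,360,250,5,'c12')
E
```

```text
cur [ 0.5049 -0.0488  0.0353] 176.29 dyaw 0.11 F [-1.7 -0.1  1.7] w 0.002 t 20.2
[{"slide": [-0.38, -0.0, -0.03], "spin": -0.0}, {"slide": [-0.38, -0.0, -0.03], "spin": -0.0}, {"slide": [-0.38, -0.0, -0.03], "spin": -0.0}, {"slide": [-0.38, -0.0, -0.03], "spin": -0.0}, {"slide": [-0.38, -0.0, -0.03], "spin": -0.0}, {"slide": [-0.38, -0.0, -0.04], "spin": -0.0}, {"slide": [-0.38, -0.0, -0.03], "spin": -0.0}, {"slide": [-0.38, -0.0, -0.04], "spin": -0.0}, {"slide": [-0.38, -0.01, -0.03], "spin": -0.0}, {"slide": [-0.38, -0.0, -0.04], "spin": -0.0}]
end [ 0.6001 -0.0549  0.036 ]
```

View pics/c12.png

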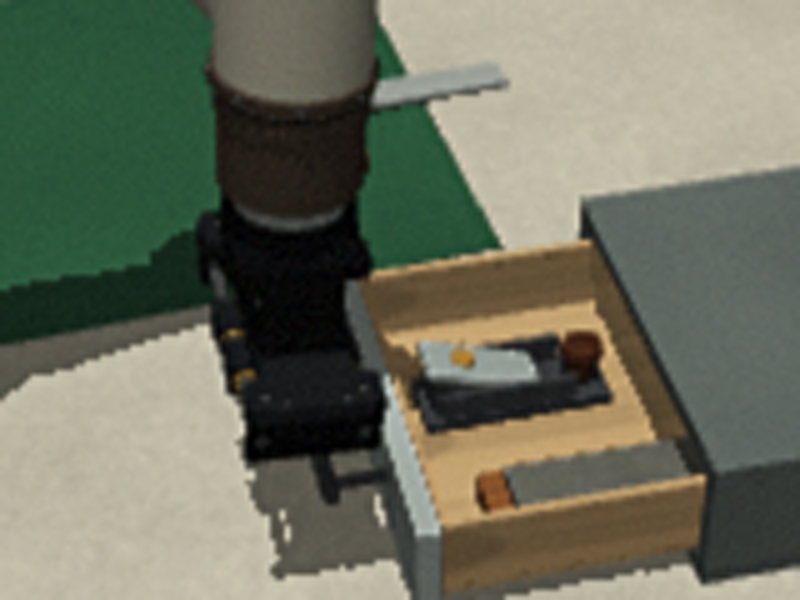

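Emit:
{"method": "servo_tool", "body": {
  "deltas": [
    {"slide": [-0.2, 0, -0.02], "spin": 0},
    {"slide": [-0.25, 0, -0.02], "spin": 0},
    {"slide": [-0.25, 0, -0.02], "spin": 0},
    {"slide": [-0.25, 0, -0.02], "spin": 0},
    {"slide": [-0.25, 0, -0.02], "spin": 0},
    {"slide": [-0.25, 0, -0.02], "spin": 0},
    {"slide": [-0.25, 0, -0.02], "spin": 0},
    {"slide": [-0.25, 0, -0.02], "spin": 0},
    {"slide": [-0.25, 0, -0.02], "spin": 0},
    {"slide": [-0.25, 0, -0.02], "spin": 0}
  ]
}}

```text
time_s: 21.25
tcp_pos: [0.5711, -0.0531, 0.0351]
ee_rot: [[-0.995, 0.061, -0.083], [0.064, 0.997, -0.032], [0.081, -0.037, -0.996]]
wrist_force: [-0.9, 0.5, 1.2]
gripper_width: 0.005
```

Emit:
{"method": "servo_tool", "body": {
  "deltas": [
    {"slide": [-0.25, 0, -0.02], "spin": 0},
    {"slide": [-0.25, 0, -0.02], "spin": 0},
    {"slide": [-0.25, 0, -0.02], "spin": 0},
    {"slide": [-0.25, 0, -0.02], "spin": 0},
    {"slide": [-0.25, 0, -0.02], "spin": 0},
    {"slide": [-0.25, 0, -0.02], "spin": 0}
  ]
}}

```text
time_s: 21.85
tcp_pos: [0.612, -0.0558, 0.035]
ee_rot: [[-0.995, 0.061, -0.083], [0.064, 0.997, -0.032], [0.081, -0.037, -0.996]]
wrist_force: [-0.9, 0.3, 1.4]
gripper_width: 0.006
```

Emit:
{"method": "servo_tool", "body": {
  "deltas": [
    {"slide": [-0.22, 0, -0.02], "spin": 0},
    {"slide": [-0.2, 0, -0.02], "spin": 0},
    {"slide": [-0.17, 0, -0.02], "spin": 0},
    {"slide": [-0.15, 0, -0.02], "spin": 0},
    {"slide": [-0.13, 0, -0.01], "spin": 0},
    {"slide": [-0.12, 0, 0], "spin": 0},
    {"slide": [-0.12, 0, 0], "spin": 0}
  ]
}}

```text
time_s: 22.55
tcp_pos: [0.6424, -0.0577, 0.0346]
ee_rot: [[-0.995, 0.062, -0.084], [0.064, 0.997, -0.032], [0.082, -0.037, -0.996]]
wrist_force: [-2.2, -0.1, 0.9]
gripper_width: 0.008
```

```bash
python3 - <<'E'
from h import *
plan([.66,-.055,.036],176.4,1)
cap('side','side8'); crop('side8',240,130,440,260,4,'c13')
E
```

```text
cur [ 0.6424 -0.0577  0.0346] 176.3 dyaw 0.1 F [-2.2 -0.1  0.9] w 0.008 t 22.55
[{"slide": [-0.69, 0.15, -0.12], "spin": -0.01}]
end [ 0.6601 -0.055   0.036 ]
```

View pics/c13.png

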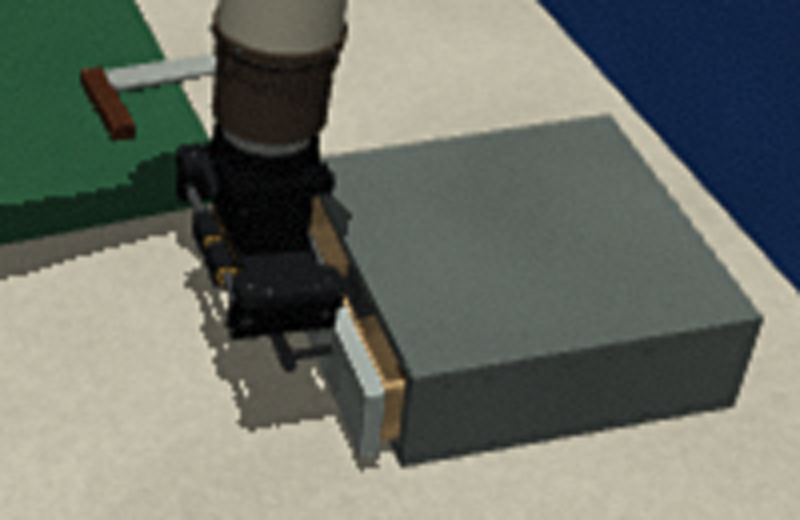

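About 25 mm of opening remains. I go slowly from here.

Emit:
{"method": "servo_tool", "body": {
  "deltas": [
    {"slide": [-0.1, 0, -0.01], "spin": 0},
    {"slide": [-0.1, 0, -0.01], "spin": 0},
    {"slide": [-0.1, 0, -0.01], "spin": 0},
    {"slide": [-0.08, 0, -0.01], "spin": 0},
    {"slide": [-0.08, 0, -0.01], "spin": 0},
    {"slide": [-0.06, 0, 0], "spin": 0}
  ]
}}

```text
time_s: 23.2
tcp_pos: [0.6566, -0.0585, 0.0345]
ee_rot: [[-0.995, 0.062, -0.084], [0.064, 0.997, -0.032], [0.082, -0.037, -0.996]]
wrist_force: [-0.5, 0.2, 1.1]
gripper_width: 0.004
```

Emit:
{"method": "servo_tool", "body": {
  "deltas": [
    {"slide": [-0.06, 0, 0], "spin": 0},
    {"slide": [-0.06, 0, 0], "spin": 0},
    {"slide": [-0.06, 0, 0], "spin": 0},
    {"slide": [-0.06, 0, 0], "spin": 0}
  ]
}}

```text
time_s: 23.6
tcp_pos: [0.6593, -0.0588, 0.0344]
ee_rot: [[-0.994, 0.062, -0.093], [0.065, 0.997, -0.032], [0.091, -0.038, -0.995]]
wrist_force: [-5.0, 1.3, 4.9]
gripper_width: 0.007
```

```bash
python3 - <<'E'
from h import *
cap('side','side9'); crop('side9',240,130,440,260,4,'c14')
E
```

```text
(no output)
```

View pics/c14.png

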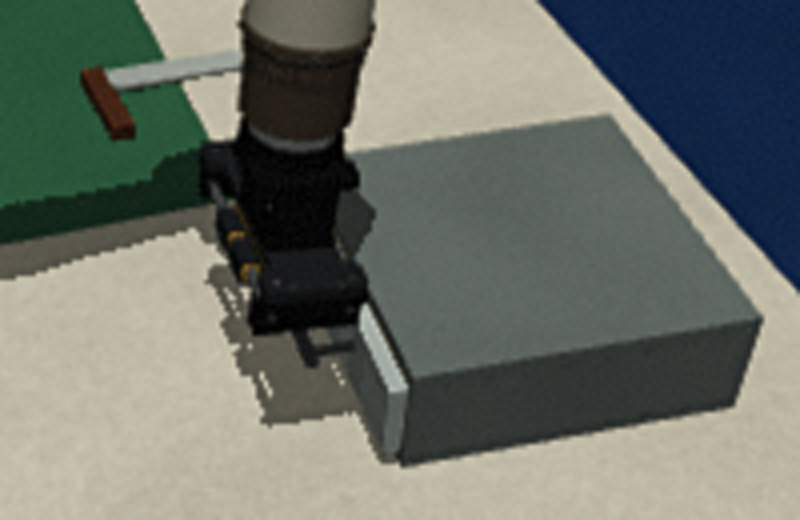

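Emit:
{"method": "servo_tool", "body": {
  "deltas": [
    {"slide": [-0.1, 0, 0], "spin": 0},
    {"slide": [-0.1, 0, 0], "spin": 0},
    {"slide": [-0.1, 0, 0], "spin": 0}
  ]
}}

```text
time_s: 23.95
tcp_pos: [0.659, -0.0588, 0.0347]
ee_rot: [[-0.992, 0.062, -0.111], [0.066, 0.997, -0.032], [0.109, -0.039, -0.993]]
wrist_force: [-6.7, 2.2, 5.3]
gripper_width: 0.006
```

```bash
python3 - <<'E'
from h import *
cap('side','side10'); crop('side10',300,180,360,260,7,'c15')
cap('top','top2'); crop('top2',225,75,330,245,3.4615,'c16')
E
```

```text
(no output)
```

View pics/c15.png

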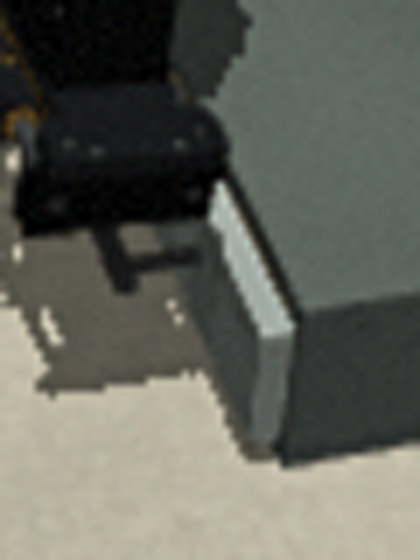

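View pics/c16.png

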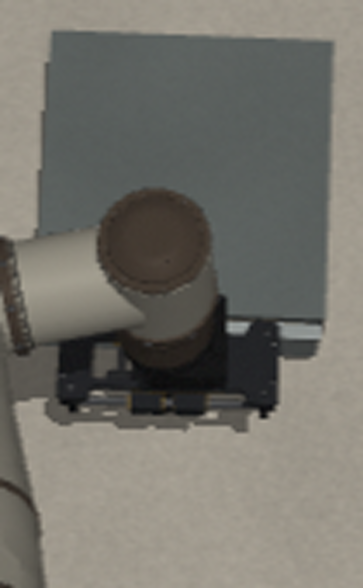

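The drawer stopped against about 7 N, with the panel up against the unit. I'll back off and check the gap.

Emit:
{"method": "servo_tool", "body": {
  "deltas": [
    {"slide": [0.2, 0, 0], "spin": 0},
    {"slide": [0.6, 0, -0.1], "spin": 0},
    {"slide": [0.8, 0, -0.2], "spin": 0},
    {"slide": [0.8, 0, -0.3], "spin": 0},
    {"slide": [0.8, 0, -0.3], "spin": 0},
    {"slide": [0.8, 0, -0.3], "spin": 0},
    {"slide": [0.7, 0, -0.3], "spin": 0},
    {"slide": [0.3, 0, -0.1], "spin": 0},
    {"slide": [0, 0, 0], "spin": 0}
  ]
}}

```text
time_s: 24.95
tcp_pos: [0.5409, -0.0484, 0.0887]
ee_rot: [[-0.994, 0.061, -0.093], [0.064, 0.997, -0.031], [0.091, -0.036, -0.995]]
wrist_force: [0.1, 0.2, 0.0]
gripper_width: 0.011
```

```bash
python3 - <<'E'
from h import *
cap('side','side11'); crop('side11',290,160,360,250,6.5,'c17')
cap('top','top3'); crop('top3',215,75,335,245,3.4615,'c18'); plan([.5,0,.1],176,1)
E
```

```text
cur [ 0.5416 -0.0484  0.0881] 176.29 dyaw -0.29 F [ 0.3 -0.6 -0.3] w 0.007 t 25.05
[{"slide": [1.82, 1.81, -0.38], "spin": 0.04}]
end [ 5.000e-01 -1.000e-04  1.001e-01]
```

View pics/c17.png

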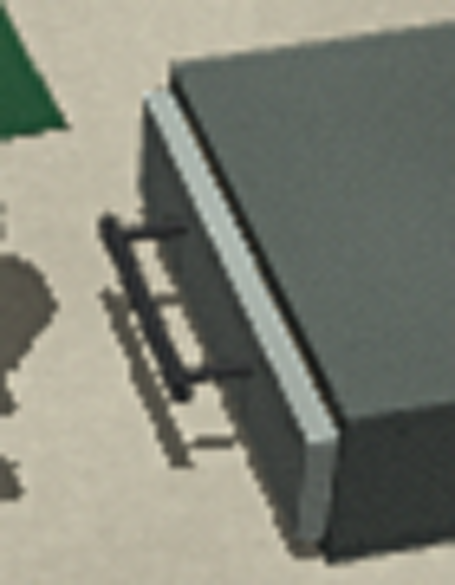

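View pics/c18.png

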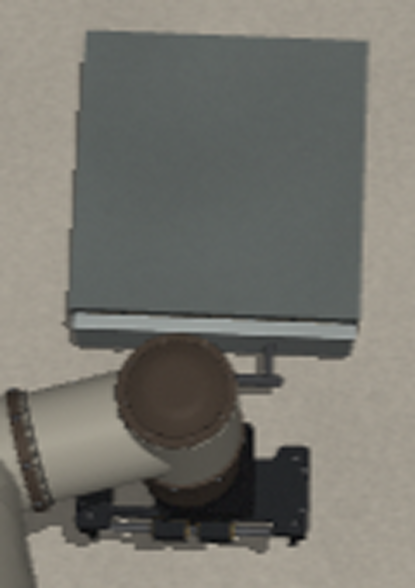

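```bash
python3 - <<'E'
from h import *
c=load('side11');P=lambda x,y,z:pix(c,290+x/6.5,160+y/6.5,z).round(4)
print('outer',P(303,440,.08),'inner',P(338,432,.08),'unit top',P(345,418,.092),'unit bot',P(328,560,.0))
print('far: outer',P(146,97,.08),'inner',P(165,88,.08),'unit',P(172,65,.092))
c=load('top3');P=lambda x,y,z:pix(c,215+x/3.4615,75+y/3.4615,z).round(4)
print('top outer',P(72,329,.08),P(356,339,.08),'unit',P(70,308,.092),P(357,320,.092))
E
```

```text
outer [ 0.7029 -0.193   0.08  ] inner [ 0.7191 -0.193   0.08  ] unit top [ 0.7195 -0.1969  0.092 ] unit bot [ 0.7215 -0.1951  0.    ]
far: outer [0.7212 0.0525 0.08  ] inner [0.7328 0.0565 0.08  ] unit [0.7366 0.0585 0.092 ]
top outer [0.7168 0.0607 0.08  ] [ 0.7021 -0.1932  0.08  ] unit [0.7329 0.0614 0.092 ] [ 0.7164 -0.1937  0.092 ]
```

```bash
python3 - <<'E'
from h import *
a=load('top0')['frame'].astype(int);b=load('top3')['frame'].astype(int)
for n,(x0,y0,x1,y1) in dict(square=(140,155,182,212),offcut=(392,180,434,226),glue=(372,242,402,270)).items(): print(n,abs(a-b)[y0:y1,x0:x1].max(), abs(a-b)[y0:y1,x0:x1].mean())
r.finish_job(); s=sense(); print(s['time_s'],s['wrist_force'])
E
```

```text
square 111 5.480924533556112
offcut 8 4.4271911663216015
glue 7 4.266269841269842
the job is handed in; nothing more can be done
the job is handed in; nothing more can be done
```

```bash
python3 -c "
import numpy as np,cv2
a=np.load('pics/top0.npz')['frame'];b=np.load('pics/top3.npz')['frame']
d=abs(a.astype(int)-b).max(2)[155:212,140:182]; ys,xs=np.where(d>30);print(len(ys),xs.min()+140,xs.max()+140,ys.min()+155,ys.max()+155)
cv2.imwrite('pics/sq.png',cv2.resize(np.hstack([a[150:220,130:190],b[150:220,130:190]])[:,:,::-1],None,fx=5,fy=5))"
```

```text
74 175 181 198 211
```

View pics/sq.png

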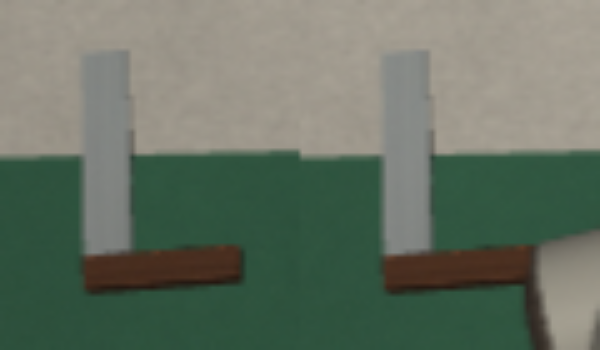

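The plane is in the free left part of the drawer, on its sole with the knob towards the back. The drawer is shut and the job was handed in at about 25 s of the 48 s allowed.

**How it went:** I set the plane down with at most about 13.5 N and released it at floor level. Then I pushed the drawer in by its handle, slowing to about 10–25 mm/s at the end.

**Last checks:**
- **Plane:** Side and wrist pictures after release, and a side picture just before the push, showed it flat and lengthwise. I couldn't see it once the drawer was shut.
- **Drawer:** It stopped moving against about 7 N. The panel's outer face measured about 14–17 mm in front of the unit, against a 15 mm panel, so it is shut to within about 2 mm of measuring error.
- **Arm:** It was clear of everything, with about zero wrist force.
- **Other objects:** The glue bottle, offcut and try square are unmoved in the top view. The square's picture did differ, but only because the arm partly covered its stock.

**What didn't agree:**
- **Tool tilt:** The tool picked up about 4° of tilt while carrying the plane. The nose touched the drawer floor first, and light pressing levelled the plane before release.
- **Drawer travel:** The travel I measured while pushing was about 156 mm, a little under the stated 160–180 mm opening. I put this down to not knowing exactly when the fingers first met the handle.

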